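# Reset the batch counter with its sunken key

## Robot

A 7-joint arm with a two-finger parallel gripper is mounted at the origin on the work surface. World frame = base frame: x ahead of the robot, y to its left, z up, the work surface at z = 0. Lengths are in m, angles in rad, forces in N, time in s.
With the tool pointing down it reaches from about 0.425 to 0.875 m from the base axis. Payload 4.7 kg.
Tool frame: the origin (TCP) lies midway between the tips of the shut fingers; the grasp point (between the pads) lies 19 mm behind it; z points along the fingers, y is the line along which they close (so a half turn about z gives the same grasp; the last joint's range is limited). The gripper opens to 87 mm and grips with 3 to 60 N. Pads are 19 mm wide; open, the fingers measure 117 mm over their backs; the gripper's body (75 mm by 190 mm) begins 51 mm behind the grasp point.
Start: joints at [1.326, 0.321, -0.07, 1.45, 0.023, 1.371, -0.057], TCP at [0.166, -0.628, 0.223] pointing down, gripper open.
Joint ranges: [-2.86, 2.86], [-0.3, 2.09], [-1.38, 1.24], [0.06, 2.45], [-1.56, 4.7], [0.09, 2.05], [-2.69, 2.69]. Speed limits (rad/s): [2.57, 2.57, 3.14, 3.14, 3.14, 3.14, 3.14].

## Interface

Orientations are given as a rotation vector (axis times angle).
In Python, from bench import ctrl gives the robot as it stands.
- The arm moves only by the tool jog_arm, called after "Call:" as name([rows], argument=value, ...), one row to a line, values as JSON. Schema: {"type":"object","properties":{"plan":{"type":"array","items":{"type":"object","properties":{"trans":{"type":"array","items":{"type":"number"},"minItems":3,"maxItems":3},"yaw":{"type":"number"},"jaw":{"type":"number"}},"additionalProperties":false,"required":["jaw"]},"minItems":1,"maxItems":20},"grip_n":{"type":"number"},"only":{"type":"string"},"quiet":{"type":"boolean"},"lines":{"type":"string"}},"required":["plan"],"additionalProperties":false}. plan is a list of rows, 1 to 20 of them, each an object with the fields trans (a list: dx, dy, dz in normalised numbers (1 is 1 m)), yaw (a turn about the tool's z in parts of the range, where 1.0 means 90 degrees), jaw (the opening from 0.0 (shut) to 1.0 (fully open)); a field left out counts as zero (the opening has to be given); each row is the pose to reach, as a shift and turn from the pose commanded when the call began, along the tool's axes at that moment; what a row does not reach only later rows make up. A row lasts 1/10 s, in which the tool goes at most 0.05 m and 0.15 rad, less where a joint would pass 70% of its speed; a pose out of reach is approached as far as the arm can. The fingers move at their own pace and stop on an object; grip_n is the grip in N (left out, the last holds). Time passes only in rows, so rows that do not move let the fingers close. The tool returns the time, the measured TCP pose, the force, the opening and the grip force at its end. only (a regular expression) keeps the lines of the reply that match it, lines (a string "A,B") keeps lines A to B, and quiet returns only ok. Shift and turn numbers lie between -1 and 1, and a call with a number outside is refused. Input that does not fit is refused with a message, and nothing moves.
- ctrl.get_state(): the state, without advancing time (a new reading comes with each control period).
- ctrl.get_image(name): name is "side" or "top"; returns the picture (480x640x3 uint8, red, green, blue); there is no depth.
- ctrl.camera_model(name): a dict with "vertical_fov" (degrees; the focal length in pixels is half the picture's height over the tangent of half this angle, whatever the lens; pixels are square), "cx", "cy" (the principal point, pixels), "rvec" (rotation vector, rad) and "tvec" (3), from world to camera coordinates, as OpenCV has them. Camera axes: x right, y down, z forward; pixel columns grow to the right and rows downward; lengths in m; the calibration is good to about 2 mm. A picture is of the moment at which its call begins. camera_model takes no time and is no camera call.
- ctrl.close_job(): hands the job in; it is judged then, once.
The state is a dict: "time": time; "joint_positions": joint angles; "qd": joint speeds; "joint_torque": joint torques, N m; "position": TCP position; "tool_rot": TCP orientation; "ft_force": force on the tool from outside, world axes, zero at the start; "torque": the same for the moment, N m; "grip_width": opening from 0.0 (shut) to 1.0 (fully open); "grip_force": force on a finger pad.
Only numpy, scipy, OpenCV 4.12 (cv2) and the standard library are available. Lean on these libraries where they do the work, as an engineer would, in place of code of your own. Each camera call takes 0.05 s, during which the arm holds its last target. There are 200 camera calls.

## Task

Reset the batch counter, the grey box with the long dark display window on top: with a fingertip push its shutter fully open, reach into the well and press the sunken key down to its stop, let it spring back, then push the shutter fully shut again. Only push and press, gently: do not pinch, lift or shift the counter, and leave the other grey box (the one with the round knob) and the things lying around as they are.

Things in the scene. Friction and masses are not known exactly. Their poses are not given: they have to be found in the camera images.
- counter: The batch counter. Grey box 130 (x) x 150 (y) x 55 (z) mm, 0.85 kg, loose on the bench. Origin: centre of its underside; z up. Display on its +x half (x 21 to 59, y -62 to 62 mm): a raised pod with a dark window, 13.5 mm above the box's top. The well is at x = -22, y = -33 mm
- counter_mouth (a point): centre of the mouth of the counter's round well, level with the box's top (z = 55 mm). The well is 46 mm across, 34 mm deep. The shutter covers it at the start
- counter_key_top (a point): centre of the top of the counter's sunken key, a black disc 18 mm across on the well's axis; 18 mm below the mouth when up; moves with it
- counter_rib (a point): centre of the top edge of the upright rib across the middle of the counter's shutter; moves with it. Rib: 40 mm along the box's x, 6 mm thick in y, top 20 mm above the box's top. Shutter: aluminium plate 54 x 54 mm, its top 4 mm above the box's top, running along y between rails 6 mm high, 55 mm apart
- counter_shutter (a joint): slide of the counter's shutter, m: 0 = fully shut over the well, 0.052 = fully open. Positive is along the box's +y. Friction 1 N; it stays where it is left
- counter_key (a joint): travel of the sunken key of the counter, m: 0 = up, 0.006 = at its stop. Springs back; about 1.2 N to start it moving, 4 N at the stop
- supply: The driver supply, the other box, to be left alone. Grey box 130 (x) x 150 (y) x 55 (z) mm, 0.85 kg, loose on the bench. Origin: centre of its underside; z up. Same well and shutter as the counter, but on its +x half a round black knob 36 mm across, 20 mm high, at x = 40, y = 30 mm, beside a row of vent slots
- supply_rib (a point): centre of the top edge of the rib on the supply's shutter
- supply_key (a joint): travel of the sunken key of the supply, m: 0 = up, 0.006 = at its stop. Springs back; about 1.2 N to start it moving, 4 N at the stop
- ring_a: loose black ring, 96 mm across, 18 mm high, origin at the centre of its underside
- ring_b: loose red ring, 96 mm across, 18 mm high, origin at the centre of its underside
- driver: loose screwdriver lying on the bench

How it is judged:
On the way, in this order (a step that is already met when the one before it is completed fails the run):
1. the counter's shutter is pushed fully open (at least 47 of 52 mm) (value of joint counter_shutter above 0.047 m), for 0.1 s.
2. the counter's key is pressed down by the fingers (at least 4.8 of 6 mm) (value of joint counter_key above 0.0048 m and contact force between the fingers and counter above 1 N and value of joint counter_shutter above 0.044 m), for 0.1 s.
3. the counter's key is up again and the shutter is pushed shut (within 5 mm) (value of joint counter_key below 0.0015 m and value of joint counter_shutter below 0.005 m), for 0.2 s.
At the end, for the whole second after the job is handed in: The counter's key is up (within 1.5 mm) and its shutter shut (within 5 mm), after the key was pressed with the shutter open. The counter stands upright, at rest, within 25 mm of its first place; the supply and its shutter are within 15 mm, the rings and screwdriver within 30 mm of theirs (all of step 3 and value of joint supply_key below 0.0015 m and distance of each of supply_rib, supply from where it was at the start of the episode below 0.015 m and distance of counter from where it was at the start of the episode below 0.025 m and angle between counter's own z axis and vertical below 0.05 rad and linear speed of counter below 0.01 m/s and distance of each of ring_a, ring_b, driver from where it was at the start of the episode below 0.03 m); the robot touches nothing.
It fails at once if the counter is lifted, tipped or shoved more than 25 mm (height (world z) of counter above 0.008 m or angle between counter's own z axis and vertical above 0.15 rad or distance of counter from where it was at the start of the episode above 0.025 m).
It fails at once if the counter or its shutter is pinched, or pushed with more than 35 N (contact force between the fingers and counter above 35 N).
It fails at once if the key of the other box is pressed, or that box or its shutter is moved more than 15 mm (value of joint supply_key above 0.003 m or distance of any of supply, supply_rib from where it was at the start of the episode above 0.015 m).
It fails at once if a ring or the screwdriver is lifted or moved more than 30 mm (distance of any of ring_a, ring_b, driver from where it was at the start of the episode above 0.03 m).
It also fails if it takes over 51 s, if anything falls off the work surface, if the arm or the gripper's body presses on something with over 40 N, if the wrist force passes 120 N, or if a joint passes its speed limit or range.

## Working session

There is one attempt and no reset: what is moved stays moved. The work goes in short steps, Python scripts to look and compute and a tool call to move; the robot and the scene stay as the last step left them, time stands still between calls to the robot, and variables do not carry over. Pictures are saved under pics/ and viewed, at most 11 in all, crops included, and the job is handed in when it is done.

```bash
ls; mkdir -p pics; cat > h.py <<'E'
import numpy as np, cv2
from bench import ctrl
def cam(n):
    m=ctrl.camera_model(n); f=240/np.tan(np.radians(m["vertical_fov"])/2)
    K=np.array([[f,0,m["cx"]],[0,f,m["cy"]],[0,0,1]]); return K,np.array(m["rvec"],float),np.array(m["tvec"],float),m
def ray(n,p):
    K,r,t,_=cam(n); R=cv2.Rodrigues(r)[0]; o=-R.T@t
    d=R.T@np.linalg.inv(K)@np.array([p[0],p[1],1.]); return o,d
def plane(n,p,z):
    o,d=ray(n,p); return o+d*(z-o[2])/d[2]
def tri(ps):
    A=[];b=[]
    A=np.zeros((3,3));b=np.zeros(3)
    for n,p in ps:
        o,d=ray(n,p); d=d/np.linalg.norm(d); P=np.eye(3)-np.outer(d,d); A+=P;b+=P@o
    X=np.linalg.solve(A,b); return X
def proj(n,X):
    K,r,t,_=cam(n); return cv2.projectPoints(np.array(X,float).reshape(-1,3),r,t,K,None)[0].reshape(-1,2)
E
python3 - <<'E'
from h import *
for n in("side","top"):
    cv2.imwrite(f"pics/{n}0.png",ctrl.get_image(n)[:,:,::-1]); print(n,cam(n)[3],ray(n,(320,240)))
s=ctrl.get_state();print(s)
E
```

```text
bench.py
pics
side {'vertical_fov': 42.3415464539061, 'cx': 313.87701085642925, 'cy': 225.9118727805587, 'rvec': array([ 0.44671243, -2.61567913,  1.38963999]), 'tvec': array([0.54460425, 0.1949387 , 1.24499047])} (array([0.22230493, 1.05134162, 0.85431696]), array([ 0.25114807, -0.77541443, -0.57988928]))
top {'vertical_fov': 45.88503616002916, 'cx': 304.3894682519512, 'cy': 245.3388016286873, 'rvec': array([ 2.14155109, -2.18769768,  0.13175099]), 'tvec': array([0.00931757, 0.59030525, 1.34030814])} (array([0.43207261, 0.00676771, 1.39937146]), array([ 0.12392947, -0.0350239 , -0.99209955]))
{'time': 0.1, 'joint_positions': array([ 1.32610261,  0.32179753, -0.07009684,  1.45156627,  0.02258184,
        1.37078566, -0.0568554 ]), 'qd': array([ 0.00064328, -0.00106114,  0.00174944, -0.00242923, -0.00050515,
        0.0005108 , -0.00087228]), 'joint_torque': array([-1.94095164e-04, -4.92568374e+01, -4.05911906e-01, -3.13400209e+01,
       -6.42851391e-02,  3.94415448e-02,  8.72766827e-05]), 'position': array([ 0.16618356, -0.62788074,  0.22153271]), 'tool_rot': array([-3.11358236e+00, -4.05279177e-01,  4.68670765e-04]), 'ft_force': array([ 0.50400845, -0.29019836,  0.04886975]), 'torque': array([-0.02285409,  0.02250179,  0.00592274]), 'grip_force': 0.0, 'grip_width': 0.9965381180100586}
```

View pics/side0.png

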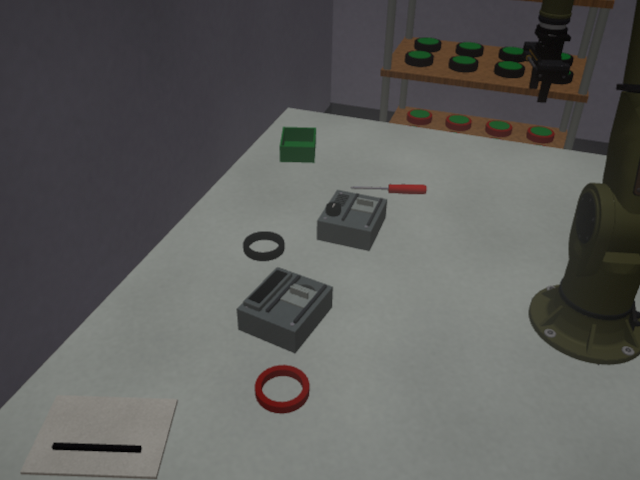

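View pics/top0.png

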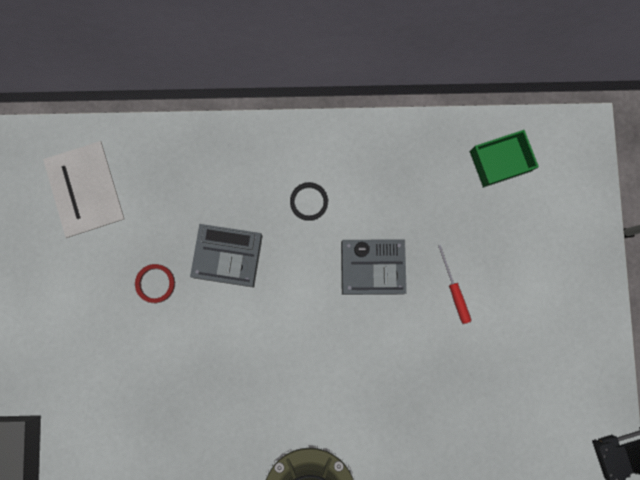

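The side view shows the counter around px (285,305) and the supply around (352,218). In the top view the counter is at (227,255), with its window on the far side, and the supply is at (374,266). I'll zoom in on the counter in both views.

```bash
python3 - <<'E'
from h import *
a=cv2.imread("pics/side0.png")[255:355,225:345]; b=cv2.imread("pics/top0.png")[210:300,175:275]
a=cv2.resize(a,(400*120//100,400),interpolation=cv2.INTER_CUBIC); 
cv2.imwrite("pics/side_c.png",cv2.convertScaleAbs(cv2.resize(cv2.imread("pics/side0.png")[260:355,230:340],None,fx=6,fy=6,interpolation=cv2.INTER_CUBIC),alpha=1.5))
cv2.imwrite("pics/top_c.png",cv2.convertScaleAbs(cv2.resize(b,None,fx=6,fy=6,interpolation=cv2.INTER_CUBIC),alpha=1.5))
E
```

```text
(no output)
```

View pics/side_c.png

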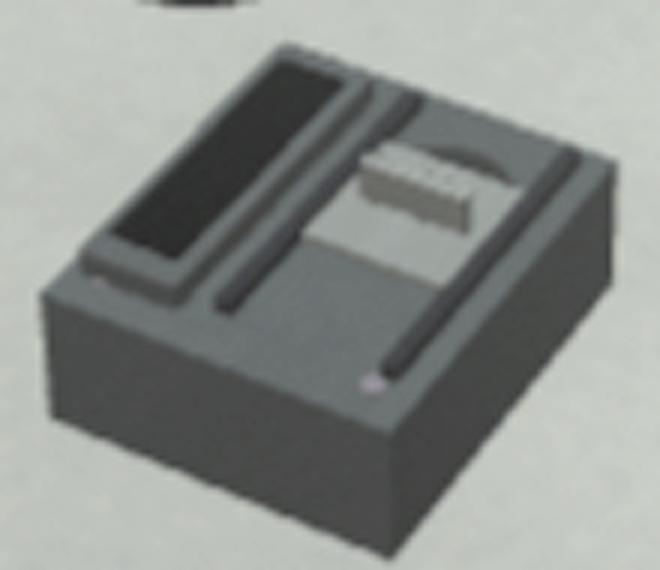

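View pics/top_c.png

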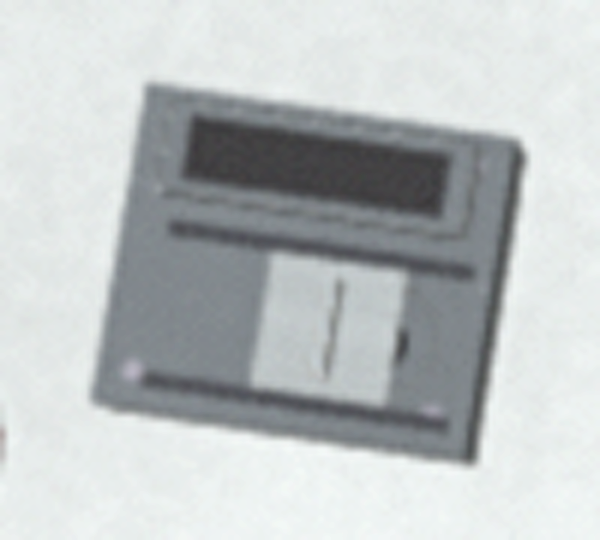

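The side crop shows the box-top corners at (43,297), (392,432) and (615,170). The top crop shows them at (150,85), (95,402) and (473,462). A sliver of the well is exposed on the shutter's −y side, so the shutter starts slightly open.

```bash
python3 - <<'E'
from h import *
S=lambda x,y:("side",((x+.5)/6-.5+230,(y+.5)/6-.5+260)); T=lambda x,y:("top",((x+.5)/6-.5+175,(y+.5)/6-.5+210))
pp=tri([S(43,294),T(150,85)]);mp=tri([S(392,432),T(95,402)]);mm=tri([S(615,168),T(473,462)])
print(pp,mp,mm,np.linalg.norm(pp-mp),np.linalg.norm(mm-mp))
W={k:plane(*T(*p),.055) for k,p in dict(pp=(150,85),mp=(95,402),mm=(473,462)).items()};print(W)
W=[pp,mp,mm]
# fit: local corners
L=np.array([[.065,.075],[-.065,.075],[-.065,-.075]]);Wm=np.array([w[:2] for w in W])
A,B=L-L.mean(0),Wm-Wm.mean(0); th=np.arctan2((A[:,0]*B[:,1]-A[:,1]*B[:,0]).sum(),(A*B).sum())
R=np.array([[np.cos(th),-np.sin(th)],[np.sin(th),np.cos(th)]]);c=Wm.mean(0)-R@L.mean(0)
print("yaw",th,"c",c,"res",Wm-(L@R.T+c))
# rib top ends: side crop; top crop
r1=tri([S(372,156),T(341,280)]);r2=tri([S(466,192),T(326,375)])
print("rib",r1,r2,[R.T@(r[:2]-c) for r in(r1,r2)])
for n,q in(("shut +y edge T",T(260,320)),("shut -y T",T(397,335))):
    print(n,R.T@(plane(*q,.059)[:2]-c))
print("well edge",R.T@(plane(*T(410,348),.055)[:2]-c))
print("shut +y edge S",[R.T@(plane(*S(*p),.059)[:2]-c) for p in((305,237),(442,282))])
# rings in world
for q in((309,201),(155,283),(374,266)): print(plane("top",q,.015))
def loc(x,y,z): return [*(c+R@[x,y]),z]
np.save("pose.npy",[*c,th])
print("check key,rib(shut) world",loc(-.022,-.033,.055))
E
```

```text
[0.64703755 0.24783786 0.05123019] [0.51999582 0.26938395 0.05142409] [0.49427394 0.12065942 0.04695374] 0.12885600977558842 0.15099862439959288
{'pp': array([0.64528025, 0.24676821, 0.055     ]), 'mp': array([0.51911438, 0.26850379, 0.055     ]), 'mm': array([0.49226823, 0.11958491, 0.055     ])}
yaw -0.16615693932488146 c [0.57100253 0.18438786] res [[-0.00047429  0.0002335 ]
 [ 0.00069358  0.00027844]
 [-0.00021929 -0.00051194]]
rib [0.56444245 0.16934616 0.0706218 ] [0.52828797 0.17574051 0.07046035] [array([-0.00398194, -0.01591953]), array([-0.04069607, -0.01559297])]
shut +y edge T [-0.02386588  0.01455294]
shut -y T [-0.02192121 -0.0398896 ]
well edge [-0.02601819 -0.04531561]
shut +y edge S [array([0.00199068, 0.01820839]), array([-0.04748075,  0.01549958])]
[ 0.70304929 -0.01723428  0.015     ]
[0.50789951 0.36244469 0.015     ]
[ 0.53807036 -0.17275994  0.015     ]
check key,rib(shut) world [np.float64(0.5438475397967426), np.float64(0.1554810028045724), 0.055]
```

Triangulated edges come to 129 and 151 mm, which matches the 130 x 150 mm given. The top comes out at z ≈ 0.05 against the nominal 0.055. The yaw is −0.166 rad and the shutter is already about 18 mm open. I'll push with the shut fingers, tool x along box +y, and swing out round the base first.

```bash
cat >> h.py <<'E'
def go(local=None,world=None,yawt=None):
    from scipy.spatial.transform import Rotation as Ro
    x,y,th=np.load("pose.npy"); s=ctrl.get_state(); R=Ro.from_rotvec(s["tool_rot"]).as_matrix()
    c,sn=np.cos(th),np.sin(th)
    if local is not None: l=local; world=[x+c*l[0]-sn*l[1],y+sn*l[0]+c*l[1],l[2]]
    d=R.T@(np.array(world)-s["position"]); yaw=np.arctan2(R[1,0],R[0,0])
    print("world",np.round(world,4),"d tool",np.round(d,4),"turn",round(yaw-(th+np.pi/2),3),"tilt",np.round(R[:,2],3),"t",s["time"])
def where():
    x,y,th=np.load("pose.npy"); s=ctrl.get_state(); p=s["position"]; c,sn=np.cos(th),np.sin(th)
    dx,dy=p[0]-x,p[1]-y; print("local",np.round([c*dx+sn*dy,-sn*dx+c*dy,p[2]],4),"F",np.round(s["ft_force"],2),"j",np.round(s["joint_positions"],2))
E
python3 - <<'E'
from h import *
np.save("pose.npy",[0.5703,0.1839,-0.166])
go(world=[.52,-.25,.2])
E
```

```text
world [ 0.52 -0.25  0.2 ] d tool [ 0.4388 -0.2747  0.022 ] turn -1.146 tilt [-0.001  0.002 -1.   ] t 0.1
```

Units first: turns go in shares of 90 degrees. So -1.146 rad is -0.7296.

Call:
jog_arm([
  {"trans":[0.04, -0.025, 0], "yaw":-0.0637, "jaw":0},
  {"trans":[0.08, -0.05, 0], "yaw":-0.1273, "jaw":0},
  {"trans":[0.12, -0.075, 0], "yaw":-0.191, "jaw":0},
  {"trans":[0.16, -0.1, 0], "yaw":-0.2546, "jaw":0},
  {"trans":[0.2, -0.125, 0], "yaw":-0.3183, "jaw":0},
  {"trans":[0.24, -0.15, 0], "yaw":-0.382, "jaw":0},
  {"trans":[0.28, -0.175, 0], "yaw":-0.4456, "jaw":0},
  {"trans":[0.32, -0.2, 0], "yaw":-0.5093, "jaw":0},
  {"trans":[0.36, -0.225, 0], "yaw":-0.573, "jaw":0},
  {"trans":[0.4, -0.25, 0], "yaw":-0.6366, "jaw":0},
  {"trans":[0.43, -0.27, 0], "yaw":-0.7003, "jaw":0},
  {"trans":[0.44, -0.275, 0.02], "yaw":-0.7296, "jaw":0},
  {"trans":[0.44, -0.275, 0.02], "yaw":-0.7296, "jaw":0},
  {"trans":[0.44, -0.275, 0.02], "yaw":-0.7296, "jaw":0},
  {"trans":[0.44, -0.275, 0.02], "yaw":-0.7296, "jaw":0},
], grip_n=20)

```text
time: 1.6
position: [0.5204, -0.2518, 0.203]
tool_rot: [2.401, 2.025, -0.001]
ft_force: [-0.2, -0.3, 0.3]
grip_width: 0.002
grip_force: 0.0
```

```bash
python3 -c "
from h import *
where();go(local=[-.022,-.037,.12])"
```

```text
local [ 0.0228 -0.438   0.203 ] F [-0.23 -0.28  0.3 ] j [ 0.85  0.21 -0.51  1.65  0.11  1.31  0.15]
world [0.5425 0.151  0.12  ] d tool [ 0.4009 -0.0462  0.0826] turn -0.004 tilt [-0.    -0.001 -1.   ] t 1.6
```

Call:
jog_arm([
  {"trans":[0.04, -0.005, 0], "jaw":0},
  {"trans":[0.08, -0.01, 0], "jaw":0},
  {"trans":[0.12, -0.015, 0], "jaw":0},
  {"trans":[0.16, -0.02, 0], "jaw":0},
  {"trans":[0.2, -0.025, 0], "jaw":0},
  {"trans":[0.24, -0.03, 0], "jaw":0},
  {"trans":[0.28, -0.035, 0], "jaw":0},
  {"trans":[0.32, -0.04, 0.02], "jaw":0},
  {"trans":[0.36, -0.046, 0.04], "jaw":0},
  {"trans":[0.39, -0.046, 0.06], "jaw":0},
  {"trans":[0.401, -0.046, 0.083], "jaw":0},
  {"trans":[0.401, -0.046, 0.083], "jaw":0},
  {"trans":[0.401, -0.046, 0.083], "jaw":0},
  {"trans":[0.401, -0.046, 0.083], "jaw":0},
])

```text
time: 3.0
position: [0.5435, 0.1512, 0.121]
tool_rot: [2.4, 2.024, 0.002]
ft_force: [1.0, 0.0, 0.5]
grip_width: 0.002
grip_force: 0.0
```

```bash
python3 -c "
from h import *
where();go(local=[-.022,-.037,.066])
a=ctrl.get_image('side')[:,:,::-1];b=ctrl.get_image('top')[:,:,::-1]
a=cv2.resize(a[200:360,220:380],(400,400));b=cv2.resize(b[200:310,170:280],(400,400))
cv2.imwrite('pics/v1.png',cv2.convertScaleAbs(np.hstack([a,b]),alpha=1.5))"
```

```text
local [-0.021  -0.0366  0.121 ] F [1.   0.04 0.49] j [ 0.35  0.3  -0.77  1.77  0.23  1.16 -0.66]
world [0.5425 0.151  0.066 ] d tool [-0.0003 -0.0011  0.055 ] turn -0.003 tilt [ 0.002 -0.001 -1.   ] t 3.0
```

View pics/v1.png

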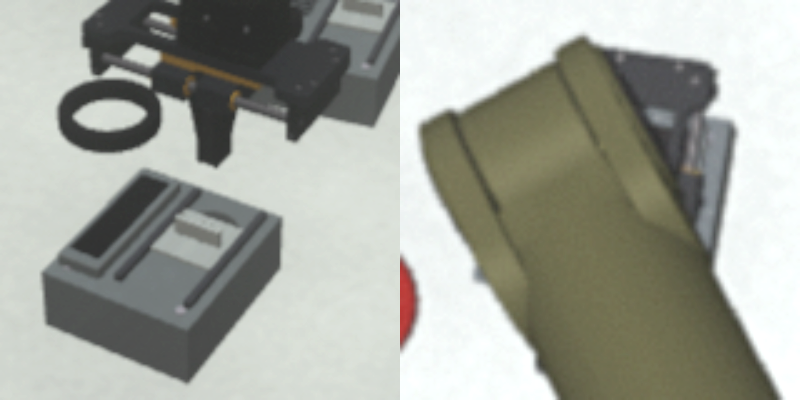

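The shut fingers hang above and behind the rib (side half: tip about (210,160), rib about (200,228)). The top view is blocked by the arm. I'll descend gently.

Call:
jog_arm([
  {"trans":[0, 0, 0.02], "jaw":0},
  {"trans":[0, 0, 0.035], "jaw":0},
  {"trans":[0, 0, 0.045], "jaw":0},
  {"trans":[0, 0, 0.05], "jaw":0},
  {"trans":[0, 0, 0.054], "jaw":0},
  {"trans":[0, 0, 0.054], "jaw":0},
  {"trans":[0, 0, 0.054], "jaw":0},
])

```text
time: 3.8
position: [0.5425, 0.1534, 0.0659]
tool_rot: [2.398, 2.03, 0.001]
ft_force: [-0.6, -0.1, -0.4]
grip_width: 0.005
grip_force: 0.0
```

```bash
python3 -c "
from h import *
where()
a=ctrl.get_image('side')[:,:,::-1]
cv2.imwrite('pics/v2.png',cv2.convertScaleAbs(cv2.resize(a[230:360,220:360],None,fx=4,fy=4,interpolation=2),alpha=1.5))"
```

```text
local [-0.0224 -0.0347  0.0659] F [-0.56 -0.07 -0.37] j [ 0.32  0.36 -0.75  1.82  0.28  1.06 -0.7 ]
```

View pics/v2.png

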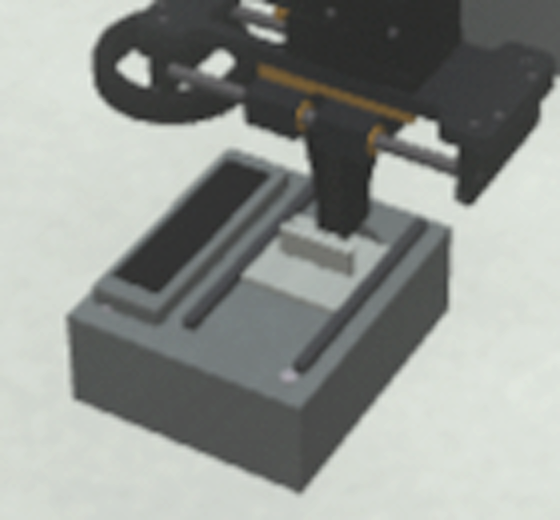

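The fingertip sits on the −y side of the rib with no contact yet. I'll push most of the way slowly.

Call:
jog_arm([
  {"trans":[0.005, 0, 0], "jaw":0},
  {"trans":[0.01, 0, 0], "jaw":0},
  {"trans":[0.015, 0, 0], "jaw":0},
  {"trans":[0.02, 0, 0], "jaw":0},
  {"trans":[0.024, 0, 0], "jaw":0},
  {"trans":[0.028, 0, 0], "jaw":0},
  {"trans":[0.032, 0, 0], "jaw":0},
  {"trans":[0.035, 0, 0], "jaw":0},
  {"trans":[0.038, 0, 0], "jaw":0},
  {"trans":[0.038, 0, 0], "jaw":0},
])

```text
time: 4.85
position: [0.5483, 0.1914, 0.0655]
tool_rot: [-2.397, -2.03, -0.0]
ft_force: [-0.3, -0.7, -1.3]
grip_width: 0.004
grip_force: 0.0
```

```bash
python3 -c "
from h import *
where()
a=ctrl.get_image('side')[:,:,::-1]
cv2.imwrite('pics/v3.png',cv2.convertScaleAbs(cv2.resize(a[255:355,225:345],None,fx=5,fy=5,interpolation=2),alpha=1.5))"
```

```text
local [-0.0229  0.0038  0.0655] F [-0.32 -0.72 -1.26] j [ 0.25  0.4  -0.75  1.78  0.31  1.08 -0.78]
```

View pics/v3.png

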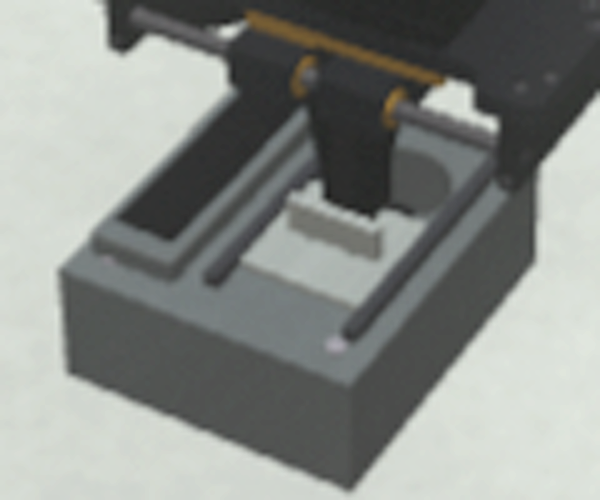

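The shutter has moved: its +y edge runs (243,260)–(355,302) and the well is showing at (420,180). I'll measure the opening and check that the box hasn't moved.

```bash
cat >> h.py <<'E'
def loc(n,p,z):
    x,y,th=np.load("pose.npy"); q=plane(n,p,z); c,sn=np.cos(th),np.sin(th); dx,dy=q[0]-x,q[1]-y
    return np.round([c*dx+sn*dy,-sn*dx+c*dy],4)
E
python3 - <<'E'
from h import *
S=lambda x,y:((x+.5)/5-.5+225,(y+.5)/5-.5+255)
for p in((243,260),(355,303)): print("edge",loc("side",S(*p),.059))
for p in((60,270),(350,385),(537,182)): print("corner",loc("side",S(*p),.055))
for p in((43,295),(392,432),(615,168)): print("corner0",loc("side",((p[0]+.5)/6-.5+230,(p[1]+.5)/6-.5+260),.055))
E
```

```text
edge [0.0034 0.0443]
edge [-0.0462  0.0443]
corner [0.064  0.0796]
corner [-0.0645  0.0797]
corner [-0.0718 -0.0562]
corner0 [0.0635 0.0798]
corner0 [-0.065   0.0794]
corner0 [-0.0671 -0.0657]
```

The box hasn't moved and the shutter is 46–50 mm open. I'll push the last few millimetres in small steps and watch the force.

Call:
jog_arm([
  {"trans":[0.001, 0, 0], "jaw":0},
  {"trans":[0.002, 0, 0], "jaw":0},
  {"trans":[0.003, 0, 0], "jaw":0},
  {"trans":[0.003, 0, 0], "jaw":0},
])

```text
time: 5.3
position: [0.5486, 0.1937, 0.0654]
tool_rot: [-2.398, -2.03, 0.001]
ft_force: [-0.3, 0.4, -0.1]
grip_width: 0.004
grip_force: 0.3
```

```bash
python3 -c "
from h import *
where()"
```

```text
local [-0.023   0.0061  0.0654] F [-0.32  0.37 -0.1 ] j [ 0.24  0.41 -0.75  1.78  0.31  1.08 -0.78]
```

Call:
jog_arm([
  {"trans":[0.001, 0, 0], "jaw":0},
  {"trans":[0.002, 0, 0], "jaw":0},
  {"trans":[0.002, 0, 0], "jaw":0},
])

```text
time: 5.6
position: [0.5492, 0.1957, 0.0654]
tool_rot: [-2.398, -2.03, 0.0]
ft_force: [-1.1, -0.3, -0.5]
grip_width: 0.003
grip_force: 0.3
```

```bash
python3 -c "
from h import *
where()"
```

```text
local [-0.0228  0.0082  0.0654] F [-1.12 -0.29 -0.45] j [ 0.24  0.41 -0.75  1.78  0.31  1.08 -0.79]
```

```bash
cat >> h.py <<'E'
def edge():
    # project brightness along box y line on the shutter top at several x; bright->dark edge on +y side
    g=cv2.GaussianBlur(cv2.cvtColor(ctrl.get_image('side'),cv2.COLOR_RGB2GRAY),(0,0),.7).astype(np.float32)
    x,y,th=np.load("pose.npy"); c,sn=np.cos(th),np.sin(th); out=[]
    ys=np.arange(-.02,.085,.0005)
    for lx in(-.01,-.022,-.034):
        for z,lo,hi in((.059,-.01,.06),(.055,.065,.085)):
            P=[(x+c*lx-sn*v,y+sn*lx+c*v,z) for v in ys]; uv=proj("side",P).astype(np.float32)
            v=cv2.remap(g,uv[:,0],uv[:,1],cv2.INTER_LINEAR).ravel(); d=np.gradient(v); m=(ys>lo)&(ys<hi)
            out.append(ys[m][np.argmin(d[m])])
    print("shutter edge",np.round(out[::2],4),"box edge",np.round(out[1::2],4))
E
python3 -c "
from h import *
edge()"
```

```text
shutter edge [0.0485 0.05   0.05  ] box edge [0.0805 0.0795 0.08  ]
```

The shutter edge is 30 mm short of the box's +y side, which puts it about 51 mm open. I'll nudge 1 mm more, back off, then rise.

Call:
jog_arm([
  {"trans":[0.001, 0, 0], "jaw":0},
  {"trans":[0.001, 0, 0], "jaw":0},
  {"trans":[0.001, 0, 0], "jaw":0},
  {"trans":[-0.006, 0, 0], "jaw":0},
  {"trans":[-0.01, 0, -0.01], "jaw":0},
  {"trans":[-0.015, 0, -0.025], "jaw":0},
  {"trans":[-0.03, 0, -0.03], "jaw":0},
  {"trans":[-0.04, 0, -0.03], "jaw":0},
  {"trans":[-0.04, 0, -0.03], "jaw":0},
  {"trans":[-0.04, 0, -0.03], "jaw":0},
])

```text
time: 6.65
position: [0.5427, 0.1559, 0.0957]
tool_rot: [2.399, 2.028, 0.0]
ft_force: [-0.9, 0.8, 0.1]
grip_width: 0.005
grip_force: 0.0
```

```bash
python3 -c "
from h import *
where(); edge(); go(local=[-.022,-.033,.06])
a=ctrl.get_image('side')[:,:,::-1]
cv2.imwrite('pics/v4.png',cv2.convertScaleAbs(cv2.resize(a[255:355,225:345],None,fx=5,fy=5,interpolation=2),alpha=1.5))"
```

```text
local [-0.0225 -0.0322  0.0957] F [-0.92  0.81  0.09] j [ 0.33  0.33 -0.77  1.8   0.25  1.12 -0.69]
shutter edge [0.05   0.012  0.0505] box edge [0.08   0.0795 0.08  ]
world [0.5431 0.155  0.06  ] d tool [-0.0013  0.0008  0.0356] turn -0.0 tilt [ 0.  0. -1.] t 6.7
```

View pics/v4.png

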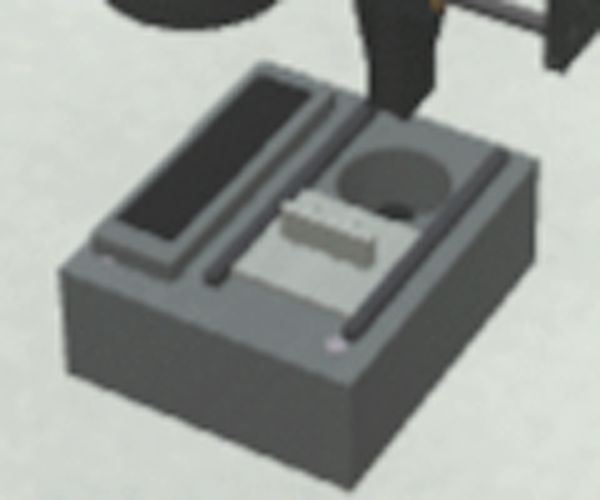

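The shutter is fully open: the well is clear at (395,183), the key's edge shows at (400,210), and the fingers are above it. I'll descend into the well.

```bash
python3 - <<'E'
from h import *
print(loc("side",((395.5)/5-.5+225,(183.5)/5-.5+255),.055))
E
```

```text
[-0.0228 -0.028 ]
```

Call:
jog_arm([
  {"trans":[-0.001, 0.001, 0.015], "jaw":0},
  {"trans":[-0.001, 0.001, 0.03], "jaw":0},
  {"trans":[-0.001, 0.001, 0.04], "jaw":0},
  {"trans":[-0.001, 0.001, 0.047], "jaw":0},
  {"trans":[-0.001, 0.001, 0.053], "jaw":0},
  {"trans":[-0.001, 0.001, 0.053], "jaw":0},
  {"trans":[-0.001, 0.001, 0.053], "jaw":0},
])

```text
time: 7.45
position: [0.5436, 0.1551, 0.0426]
tool_rot: [2.398, 2.03, 0.0]
ft_force: [0.3, -0.1, 0.5]
grip_width: 0.002
grip_force: 0.0
```

```bash
python3 -c "
from h import *
where()"
```

```text
local [-0.0215 -0.0328  0.0426] F [ 0.34 -0.13  0.47] j [ 0.3   0.4  -0.74  1.84  0.31  1.02 -0.73]
```

Call:
jog_arm([
  {"trans":[0, 0, 0.003], "jaw":0},
  {"trans":[0, 0, 0.006], "jaw":0},
  {"trans":[0, 0, 0.008], "jaw":0},
  {"trans":[0, 0, 0.008], "jaw":0},
  {"trans":[0, 0, 0.008], "jaw":0},
])

```text
time: 7.95
position: [0.544, 0.155, 0.0349]
tool_rot: [2.398, 2.029, 0.001]
ft_force: [-0.3, -0.2, 3.2]
grip_width: 0.006
grip_force: 1.1
```

```bash
python3 -c "
from h import *
where()"
```

```text
local [-0.0212 -0.0328  0.0349] F [-0.3  -0.21  3.24] j [ 0.3   0.41 -0.73  1.84  0.32  1.01 -0.73]
```

Contact is on the key: 3.2 N at z = 0.0349. Next, down to the stop.

Call:
jog_arm([
  {"trans":[0, 0, 0.001], "jaw":0},
  {"trans":[0, 0, 0.002], "jaw":0},
  {"trans":[0, 0, 0.003], "jaw":0},
  {"trans":[0, 0, 0.003], "jaw":0},
])

```text
time: 8.35
position: [0.544, 0.155, 0.0317]
tool_rot: [2.398, 2.029, 0.001]
ft_force: [0.6, -0.3, 3.5]
grip_width: 0.005
grip_force: 1.8
```

```bash
python3 -c "
from h import *
where()"
```

```text
local [-0.0212 -0.0328  0.0317] F [ 0.59 -0.27  3.48] j [ 0.29  0.41 -0.73  1.85  0.32  1.   -0.74]
```

Call:
jog_arm([
  {"trans":[0, 0, 0.001], "jaw":0},
  {"trans":[0, 0, 0.002], "jaw":0},
  {"trans":[0, 0, 0.002], "jaw":0},
  {"trans":[0, 0, 0.002], "jaw":0},
])

```text
time: 8.75
position: [0.544, 0.1551, 0.0312]
tool_rot: [2.397, 2.029, 0.0]
ft_force: [-2.3, -1.4, 13.8]
grip_width: 0.003
grip_force: 7.1
```

```bash
python3 -c "
from h import *
where()"
```

```text
local [-0.0212 -0.0328  0.0312] F [-2.28 -1.35 13.84] j [ 0.29  0.41 -0.73  1.85  0.32  1.   -0.74]
```

The key is at its stop: z is stuck at 0.031 with 14 N. I'll rise straight out and cross over to the +y side of the rib.

Call:
jog_arm([
  {"trans":[0, 0, -0.005], "jaw":0},
  {"trans":[0, 0, -0.02], "jaw":0},
  {"trans":[0, 0, -0.04], "jaw":0},
  {"trans":[0, 0, -0.07], "jaw":0},
  {"trans":[0.03, 0, -0.075], "jaw":0},
  {"trans":[0.06, 0, -0.075], "jaw":0},
  {"trans":[0.079, -0.001, -0.075], "jaw":0},
  {"trans":[0.079, -0.001, -0.075], "jaw":0},
  {"trans":[0.079, -0.001, -0.075], "jaw":0},
])

```text
time: 9.65
position: [0.5547, 0.2326, 0.1042]
tool_rot: [-2.397, -2.031, 0.003]
ft_force: [-0.3, -1.0, 0.1]
grip_width: 0.006
grip_force: 0.0
```

```bash
python3 -c "
from h import *
where(); go(local=[-.022,.046,.0665])
a=ctrl.get_image('side')[:,:,::-1]
cv2.imwrite('pics/v5.png',cv2.convertScaleAbs(cv2.resize(a[255:355,225:345],None,fx=5,fy=5,interpolation=2),alpha=1.5))"
```

```text
local [-0.0234  0.0454  0.1042] F [-0.32 -0.97  0.12] j [ 0.19  0.41 -0.77  1.69  0.31  1.17 -0.83]
world [0.5562 0.2329 0.0665] d tool [0.0006 0.0015 0.0376] turn 0.001 tilt [-0.002 -0.001 -1.   ] t 9.65
```

View pics/v5.png

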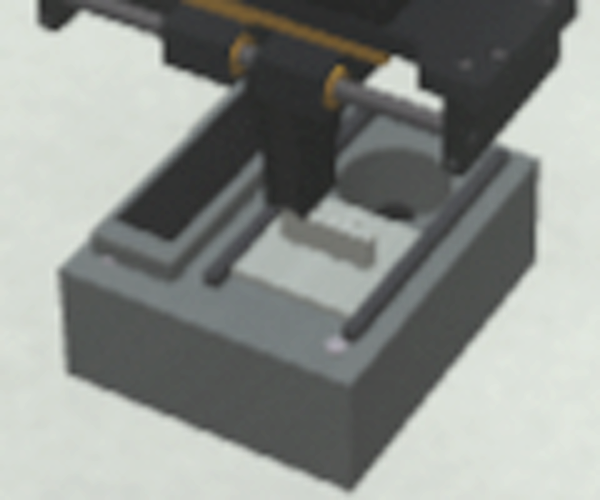

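The counter is where it was and the fingers are above the +y side of the rib. Down, then push shut.

Call:
jog_arm([
  {"trans":[0, 0.001, 0.015], "jaw":0},
  {"trans":[0, 0.001, 0.028], "jaw":0},
  {"trans":[0, 0.001, 0.038], "jaw":0},
  {"trans":[0, 0.001, 0.038], "jaw":0},
  {"trans":[0, 0.001, 0.038], "jaw":0},
  {"trans":[-0.006, 0.001, 0.038], "jaw":0},
  {"trans":[-0.012, 0.001, 0.038], "jaw":0},
  {"trans":[-0.018, 0.001, 0.038], "jaw":0},
  {"trans":[-0.024, 0.001, 0.038], "jaw":0},
  {"trans":[-0.03, 0.001, 0.038], "jaw":0},
  {"trans":[-0.036, 0.001, 0.038], "jaw":0},
  {"trans":[-0.042, 0.001, 0.038], "jaw":0},
  {"trans":[-0.048, 0.001, 0.038], "jaw":0},
  {"trans":[-0.053, 0.001, 0.038], "jaw":0},
  {"trans":[-0.057, 0.001, 0.038], "jaw":0},
  {"trans":[-0.06, 0.001, 0.038], "jaw":0},
  {"trans":[-0.06, 0.001, 0.038], "jaw":0},
])

```text
time: 11.4
position: [0.5467, 0.1733, 0.0665]
tool_rot: [2.398, 2.029, -0.0]
ft_force: [0.2, 0.1, 0.4]
grip_width: 0.007
grip_force: 0.2
```

```bash
python3 -c "
from h import *
where()"
```

```text
local [-0.0216 -0.0144  0.0665] F [0.19 0.12 0.44] j [ 0.29  0.39 -0.76  1.8   0.3   1.07 -0.75]
```

Call:
jog_arm([
  {"trans":[-0.001, 0, 0], "jaw":0},
  {"trans":[-0.002, 0, 0], "jaw":0},
  {"trans":[-0.003, 0, 0], "jaw":0},
  {"trans":[-0.003, 0, 0], "jaw":0},
])

```text
time: 11.8
position: [0.5462, 0.1715, 0.0665]
tool_rot: [-2.397, -2.03, -0.001]
ft_force: [1.2, 3.8, -0.8]
grip_width: 0.006
grip_force: 2.1
```

```bash
python3 -c "
from h import *
where()
a=ctrl.get_image('side')[:,:,::-1]
cv2.imwrite('pics/v6.png',cv2.convertScaleAbs(cv2.resize(a[255:355,225:345],None,fx=5,fy=5,interpolation=2),alpha=1.5))"
```

```text
local [-0.0217 -0.0163  0.0665] F [ 1.21  3.76 -0.77] j [ 0.29  0.39 -0.76  1.8   0.3   1.07 -0.74]
```

View pics/v6.png

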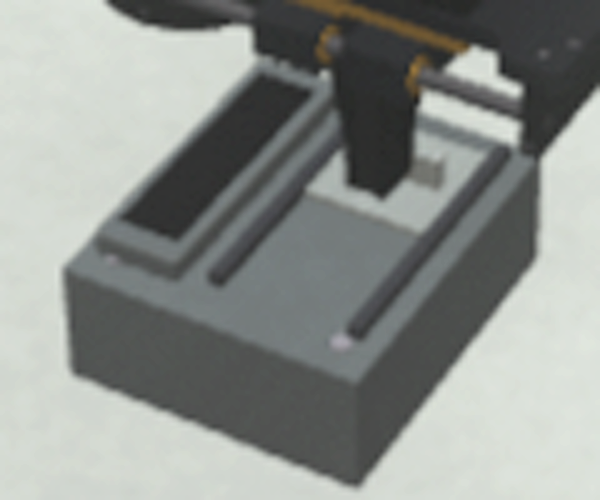

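The push met the end stop at about 4 N. The corner moved from (350,385) to (357,381), roughly a 2–3 mm slide, so I'll stop pushing, retreat and measure.

Call:
jog_arm([
  {"trans":[0.006, 0, 0], "jaw":0},
  {"trans":[0.012, 0, -0.01], "jaw":0},
  {"trans":[0.012, 0, -0.05], "jaw":0},
  {"trans":[0.012, 0, -0.1], "jaw":0},
  {"trans":[-0.03, 0, -0.13], "jaw":0},
  {"trans":[-0.08, 0, -0.13], "jaw":0},
  {"trans":[-0.13, 0, -0.13], "jaw":0},
  {"trans":[-0.18, 0, -0.13], "jaw":0},
  {"trans":[-0.23, 0, -0.13], "jaw":0},
  {"trans":[-0.28, 0, -0.13], "jaw":0},
  {"trans":[-0.28, 0, -0.13], "jaw":0},
  {"trans":[-0.28, 0, -0.13], "jaw":0},
])

```text
time: 13.05
position: [0.4994, -0.1068, 0.1971]
tool_rot: [2.402, 2.025, -0.001]
ft_force: [-0.1, 1.6, -0.2]
grip_width: 0.008
grip_force: 0.0
```

```bash
python3 -c "
from h import *
where()
a=ctrl.get_image('side')[:,:,::-1];b=ctrl.get_image('top')[:,:,::-1]
a=cv2.resize(a[255:355,225:345],(480,400),interpolation=2);b=cv2.resize(b[210:300,180:252],(320,400),interpolation=2)
cv2.imwrite('pics/v7.png',cv2.convertScaleAbs(np.hstack([a,b]),alpha=1.5))"
```

```text
local [-0.0219 -0.2985  0.1971] F [-0.13  1.63 -0.17] j [ 0.76  0.07 -0.62  1.81  0.05  1.27 -0.05]
```

View pics/v7.png

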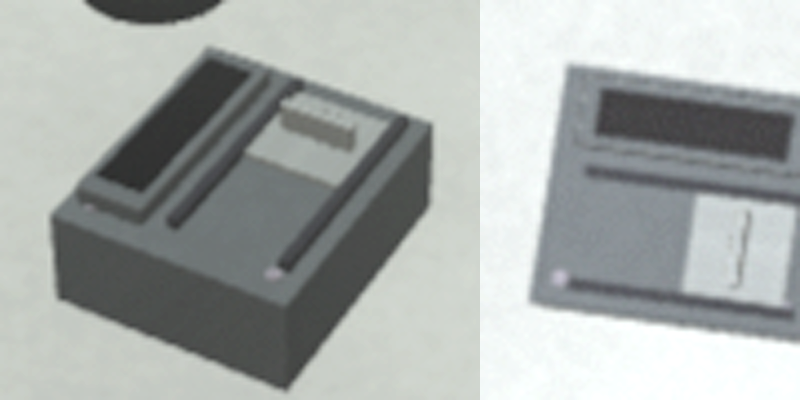

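The well is fully covered. In the top view the shutter's +y edge is at about (688,243) and the box's +y side at about (540,243). I'll check this against the nominal 81 mm for fully shut.

```bash
python3 - <<'E'
from h import *
T=lambda x,y:((x-480+.5)/4.444-.5+180,(y+.5)/4.444-.5+210)
S=lambda x,y:((x+.5)/4-.5+225,(y+.5)/4-.5+255)
a=loc("top",T(688,243),.059);b=loc("top",T(540,243),.055);print(a,b,b[1]-a[1])
a=loc("side",S(292,171),.059);b=loc("side",S(52,214),.055);c=loc("side",S(287,307),.055);print(a,b,c,(b+c)[1]/2-a[1])
E
```

```text
[-0.0236 -0.0053] [-0.0347  0.0735] 0.0788
[-0.0241 -0.002 ] [0.063  0.0775] [-0.067   0.0776] 0.07955000000000001
```

The shutter is within about 2 mm of shut, and the force says it reached its stop. The box has shifted about 2 mm. Handing in.

```bash
python3 -c "
from bench import ctrl
print(ctrl.close_job())"
```

```text
the job is handed in; nothing more can be done
None
```

I opened the counter's shutter, pressed the key to its stop, let it spring back and pushed the shutter shut to within about 2 mm; the box slid about 2 mm, and the job is handed in with no verdict returned.

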